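# Fire a medicine carton into the outlet bin with the sprung carton kicker

### The job

Use the carton kicker on the dispensing counter to send the small upright medicine carton into its outlet bin: draw the sprung arm back by its post until the sear catches and it stays back by itself, without crushing the rubber buffer behind it, then set the carton upright on the bed in front of the cocked arm, let go, and press the trigger pad so that the arm knocks the carton into the bin. The arm must do the sending, not the hand, and leave the other things on the counter where they are.

Things in the scene. Friction and masses are not known exactly. Their poses are not given: they have to be found in the camera images.
- kicker: The carton kicker, fixed to the counter; origin on the arm's upright pivot axis at counter height, z up. Local places are in this frame, in mm. White bed: top 30 high, x -190..30, y -90..60; behind it (y 60..225) a grey plate 20 high carries the sear carriage. The outlet bin joins the bed's edge at y -90.
- kick_arm (a joint): Angle q (rad) of the flat steel arm; 0 = home, where its spring holds it; grows as it is drawn back. With f = q - 0.45 it points along (-cos f, sin f) in the kicker's x, y, and is drawn back along (sin f, cos f), so its post goes to +y. Caught and let go, it stays at its catch angle qc (up to 0.05 less than where it was let go) and flies home when the trigger is pressed.
- pivot (a point): Top of the arm's round pivot boss, 26 mm across, 73 mm above the counter, straight above the kicker's origin. The arm is a 14 mm thick bar at heights 44..66 mm, 180 mm long from here to the end of its nose, a brass roller. Its spring pulls about 4 N at the post at home, rising evenly to 8 N where it is caught.
- sear_zone (a point): Fixed point amid the places where the sear may hold the nose. Its carriage is clamped at another angle each time, not reported: the catch lies anywhere from q = 1.02 to 1.24 and must be felt. The nose lifts the sear's ramp (2 to 4 N more over the last 20 mm), then the sear drops behind it; 2 to 3 mm further (at the post) the arm meets the buffer and the pull climbs steeply.
- buffer (a joint): How far (m) the round rubber buffer behind the arm is squashed; 0 = free, 0.009 = solid. It pushes back with 1.8 N and 1.2 N more per mm, 132 mm from the pivot (1/5 more felt at the post). More than 7 mm counts as crushed. If the arm presses it, the sear has already dropped.
- trigger (a joint): Angle (rad) of the sear rocker: 0 at rest or caught, grows as its tail pad is pressed down; lets go near 0.2, end stop 0.40. The pad, black, round, 30 mm across, its top 62 mm above the counter, moves with the carriage: with f = qc - 0.45 its centre is at 167 mm * (-cos f, sin f) + 80 mm * (sin f, cos f) in the kicker's x, y. It takes 3 to 6 N; press it down 10 to 16 mm.
- handle (a point): Middle of the arm's upright round black post: 14 mm across, 38 mm tall, from 66 to 104 mm above the counter, 110 mm from the pivot. To be gripped or pushed from above; it moves with the arm.
- bed_spot (a point): Point on the bed's top where the middle of the carton's underside should be, its 60 mm side along the kicker's x; 10 mm and 15 degrees of error do no harm. Free only while the arm is cocked.
- outlet_bin (a point): Middle of the grey open outlet bin's floor, part of the kicker. Inside: 170 mm along the kicker's x by 165 mm along y; floor 5 mm, side walls 80 mm and end wall 100 mm above the counter.
- carton: The carton to send: stiff, white with a grey band, standing upright, 60 (its x) by 36 (its y) by 56 mm (its z), about 70 g; origin at the centre of its underside. It stands on the left of the counter.
- flat_carton: Another carton of the same make, lying flat, 95 by 55 by 24 mm; leave alone. It and the carton may have changed places.
- pill_bottle: Amber jar, 42 mm across, 75 mm tall; origin under its centre; leave alone.
- mortar: White bowl, 84 mm across, 55 mm tall; leave alone.
- spatula: Spatula, 170 mm long, lying flat; leave alone.
- tape_dispenser: Blue tape dispenser, 130 by 55 mm, 84 mm tall; leave alone.
Mind the look-alikes: they are no part of the job. Leave any blue or yellow look-alike of the carton alone.

How it is judged:
On the way, in this order (a step that is already met when the one before it is completed fails the run):
1. the arm is drawn back and stays caught on the sear with the robot off it (value of joint kick_arm above 0.95 rad and velocity of joint kick_arm between -0.05 and 0.05 rad/s and contact force between each of the fingers, the arm and kicker below 0.1 N), for 0.4 s.
2. the carton stands upright on the bed in front of the cocked arm, let go (value of joint kick_arm above 0.95 rad and x of carton in the frame of kicker between -0.105 and -0.045 m and y of carton in the frame of kicker between -0.062 and 0.025 m and z of carton in the frame of kicker between 0.025 and 0.035 m and angle between carton's own z axis and vertical below 0.15 rad and contact force between the fingers and carton below 0.05 N and linear speed of carton below 0.02 m/s), for 0.2 s.
3. the trigger is pressed and the arm flies forward (value of joint trigger above 0.08 rad and value of joint kick_arm below 0.9 rad).
At the end, for the whole second after the job is handed in: The carton lies at rest in the outlet bin (its origin within the bin's inside, give or take 5 mm, and below 85 mm), any way up, and the arm is back home (q below 0.08) (x of carton in the frame of kicker between -0.155 and 0.025 m and y of carton in the frame of kicker between -0.26 and -0.085 m and height (world z) of carton below 0.085 m and linear speed of carton below 0.02 m/s and value of joint kick_arm below 0.08 rad); the robot touches nothing.
It fails at once if the buffer is crushed (squashed by more than 7 mm) (value of joint buffer above 0.007 m).
It fails at once if the hand touches the carton past the bed's edge, instead of the arm sending it (contact force between the fingers and carton above 0.5 N and y of carton in the frame of kicker between -0.27 and -0.075 m and x of carton in the frame of kicker between -0.165 and 0.035 m).
It fails at once if a bystander is moved by more than 30 mm (distance of any of flat_carton, pill_bottle, mortar, spatula, tape_dispenser from where it was at the start of the episode above 0.03 m).
It also fails if it takes over 72 s, if anything falls off the work surface, if the arm or the gripper's body presses on something with over 40 N, if the wrist force passes 120 N, or if a joint passes its speed limit or range.

### The arm

A 6-joint arm with a two-finger parallel gripper is mounted at the origin on the work surface. World frame = base frame: x ahead of the robot, y to its left, z up, the work surface at z = 0. Lengths are in m, angles in rad, forces in N, time in s.
With the tool pointing down it reaches from about 0.325 to 0.85 m from the base axis. Payload 4.4 kg.
Tool frame: the origin (TCP) lies midway between the tips of the shut fingers; the grasp point (between the pads) lies grasp_offset behind it (grasp_offset is the distance from the TCP to the grasp point, in m); z points along the fingers, y is the line along which they close (so a half turn about z gives the same grasp; the last joint's range is limited). The gripper opens to 94 mm and grips with 3 to 60 N. Pads are 16 mm wide; open, the fingers measure 119 mm over their backs; the gripper's body (75 mm by 177 mm) begins 78 mm behind the grasp point.
Start: joints at [-1.371, 0.207, 1.542, -0, 1.393, -0.15], TCP at [0.197, -0.54, 0.205] pointing down, gripper open.
Joint ranges: [-2.73, 2.73], [-0.86, 2.22], [0.23, 2.46], [-1.11, 4.25], [0.08, 2.63], [-2.82, 2.82]. Speed limits (rad/s): [2.79, 2.79, 3.14, 3.14, 3.14, 3.14].

### API

Orientations are given as a rotation vector (axis times angle).
In Python, from plant import read_state, camera, hand_in, grasp_offset gives the robot as it stands.
- The arm moves only by the shell command python3 -m pendant 'ROWS' [OPENING] [FORCE]. ROWS is JSON, a list that holds one entry, the list of rows, each a list of 6 numbers: the shift along the world's x, y, z in mm, then the turn, a rotation vector about the world's x, y, z in degrees. In form: [[[x, y, z, wx, wy, wz], ...]]. A call has 1 to 5 rows; each row is the pose to reach, as a shift and turn from the pose commanded when the call began; what a row does not reach only later rows make up. A row lasts 1/12 s, in which the tool goes at most 41.7 mm and 7.16 degrees, less where a joint would pass 70% of its speed; a pose out of reach is approached as far as the arm can. A call with a gripper value outside its range is refused whole. OPENING is the opening, from 0 (shut) to 1 (fully open), set as the call begins (- or left out, the last holds). The fingers move at their own pace and stop on an object; FORCE is the grip in N (left out, the last holds). Time passes only in rows, so rows that repeat a pose let the fingers close. It gives the time, the measured TCP pose, the force, the opening and the grip force at its end, in the units of the state.
- read_state(): the state, without advancing time (a new reading comes with each control period).
- camera(name): name is "side" or "top"; returns a dict with "image" (480x640x3 uint8, red, green, blue), "K" (3x3 intrinsics, pixels), "distortion" ([k1, k2, p1, p2, k3] as OpenCV has them; the pictures are not rectified), "pose" (4x4, takes a point from camera to world coordinates). Camera axes: x right, y up, looking along -z (the intrinsics and any distortion apply to the point x, -y, -z); pixel columns grow to the right and rows downward; lengths in m; the calibration is good to about 2 mm. A picture is of the moment at which its call begins. There is no depth.
- hand_in(): hands the job in; it is judged then, once.
The state is a dict: "t": time; "q": joint angles; "joint_vel": joint speeds; "joint_efforts": joint torques, N m; "eef_pos": TCP position; "tcp_rot": TCP orientation; "ft_force": force on the tool from outside, world axes, zero at the start; "wrist_torque": the same for the moment, N m; "grip_width": opening from 0.0 (shut) to 1.0 (fully open); "gripper_force": force on a finger pad.
Only numpy, scipy, OpenCV 4.12 (cv2) and the standard library are available. Lean on these libraries where they do the work, as an engineer would, in place of code of your own. Each camera call takes 0.05 s, during which the arm holds its last target. There are 200 camera calls.

## Working session

There is one attempt and no reset: what is moved stays moved. The work goes in short steps, Python scripts to look and compute and a shell command to move; the robot and the scene stay as the last step left them, time stands still between calls to the robot, and variables do not carry over. Pictures are saved under pics/ and viewed, at most 12 in all, crops included, and the job is handed in when it is done.

```bash
mkdir -p pics; ls; cat > h.py <<'E'
import numpy as np, cv2
from plant import read_state, camera, hand_in, grasp_offset
def ray(c,px):
    u=cv2.undistortPoints(np.array([[px]],float),c["K"],np.array(c["distortion"]))[0,0]
    P=np.array(c["pose"]); d=P[:3,:3]@np.array([u[0],-u[1],-1.]); return P[:3,3],d
def atz(c,px,z):
    o,d=ray(c,px); return o+d*(z-o[2])/d[2]
def proj(c,p):
    P=np.array(c["pose"]); l=P[:3,:3].T@(np.array(p,float)-P[:3,3]); l=np.array([l[0],-l[1],-l[2]])
    return cv2.projectPoints(l.reshape(1,1,3),np.zeros(3),np.zeros(3),np.array(c["K"]),np.array(c["distortion"]))[0][0,0]
E
python3 - <<'E'
from h import *
import pickle
for n in("top","side"):
    c=camera(n); c["K"]=np.array(c["K"]); pickle.dump(c,open(n+".pkl","wb"))
    cv2.imwrite(f"pics/{n}0.png",c["image"][:,:,::-1]); print(n,np.array(c["pose"])[:3,3])
print(grasp_offset,read_state())
E
```

```text
pics
top [0.22652057 0.03324086 1.51956866]
side [0.25081006 0.60198816 0.81358175]
0.0188 {'t': 0.1, 'q': array([-1.37149619e+00,  2.07349275e-01,  1.54280894e+00,  8.94900830e-06,
        1.39348838e+00, -1.50510033e-01]), 'joint_vel': array([-0.00039285, -0.00161823, -0.00147051, -0.00033186, -0.00023401,
        0.00039092]), 'joint_efforts': array([-2.78786601e-04, -3.71862710e+01, -2.82293040e+01,  7.00779702e-02,
        3.12215241e-02, -5.70379268e-05]), 'eef_pos': array([ 0.19690466, -0.53945946,  0.20439971]), 'tcp_rot': array([-3.09163978e+00, -5.46323406e-01,  6.48261276e-05]), 'ft_force': array([-0.59302322, -0.15078595,  0.81168722]), 'wrist_torque': array([ 0.00955025, -0.04142713,  0.03308285]), 'gripper_force': 0.0, 'grip_width': 1.0014172216214827}
```

View pics/top0.png

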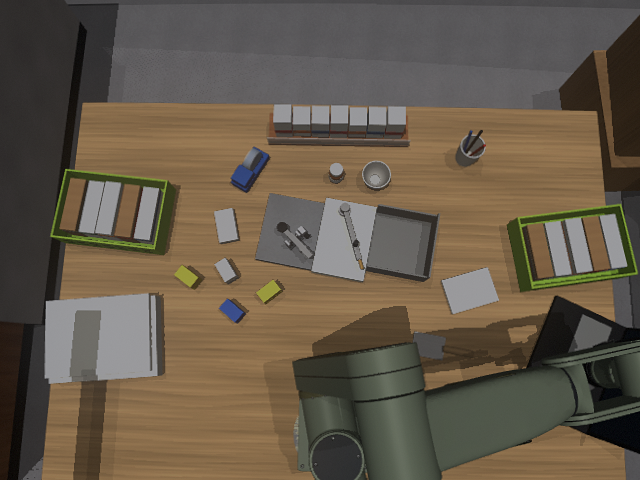

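View pics/side0.png

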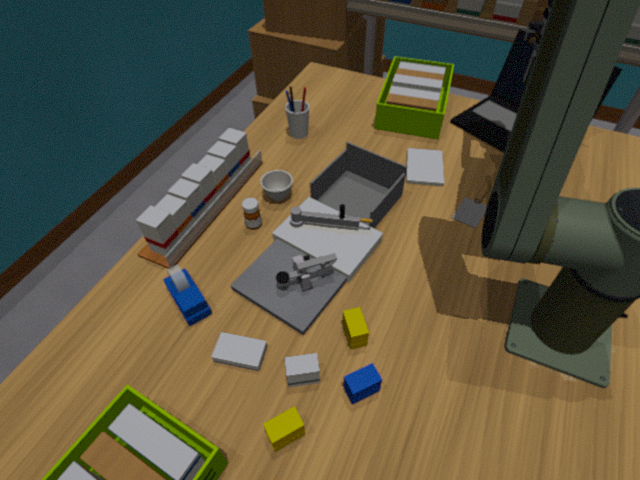

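Top view: the kicker is around (350,235), with its pivot at about (345,208), nose at (361,265) and bin to the right. The white upright carton is at about (226,270) and the flat carton at (227,225). I'll enlarge both views.

```bash
python3 - <<'E'
from h import *
import pickle
t=pickle.load(open("top.pkl","rb"));s=pickle.load(open("side.pkl","rb"))
a=t["image"][185:335,200:450,::-1]; cv2.imwrite("pics/t1.png",cv2.resize(a,None,fx=3.2,fy=3.2,interpolation=cv2.INTER_CUBIC))
a=s["image"][140:400,220:420,::-1]; cv2.imwrite("pics/s1.png",cv2.resize(a,None,fx=2.3,fy=2.3,interpolation=cv2.INTER_CUBIC))
E
```

```text
(no output)
```

View pics/t1.png

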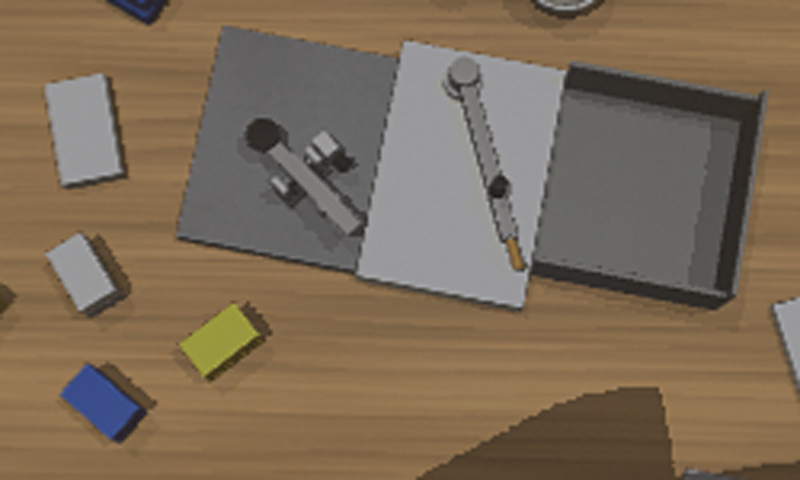

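View pics/s1.png

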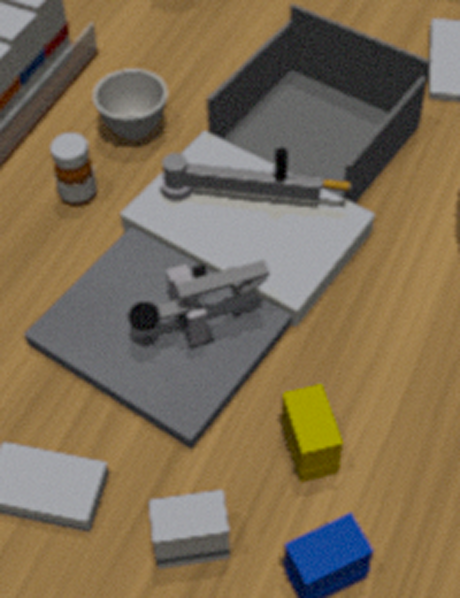

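```bash
cat > fit.py <<'E'
from h import *
import pickle
from scipy.optimize import least_squares
t=pickle.load(open("top.pkl","rb"));s=pickle.load(open("side.pkl","rb"))
T=lambda u,v:(u/3.2+200-.34,v/3.2+185-.34)
S=lambda u,v:(u/2.3+220-.28,v/2.3+140-.28)
obs=[(t,T(404,42),(30,60,30)),(t,T(568,70),(30,-90,30)),(t,T(522,308),(-190,-90,30)),(t,T(357,278),(-190,60,30)),(t,T(464,72),(0,0,73)),
 (s,S(373,213),(-190,-90,30)),(s,S(296,317),(-190,60,30)),(s,S(176,160),(0,0,73)),(s,S(205,133),(30,-90,30))]
def W(p,l): 
    c,n=np.cos(p[2]),np.sin(p[2]); l=np.array(l)/1e3; return np.array([p[0]+c*l[0]-n*l[1],p[1]+n*l[0]+c*l[1],l[2]])
f=lambda p:np.concatenate([proj(c,W(p,l))-px for c,px,l in obs])
p0=atz(t,T(464,72),.073); b=atz(t,T(357,278),.03)-atz(t,T(404,42),.03)
r=least_squares(f,[p0[0],p0[1],np.arctan2(-b[1],-b[0])]); K=r.x
if __name__=="__main__":
    print("kicker",K,np.degrees(K[2])); print(r.fun.reshape(-1,2).round(1))
    loc=lambda w:(np.array([[np.cos(K[2]),np.sin(K[2])],[-np.sin(K[2]),np.cos(K[2])]])@(w[:2]-K[:2])*1e3).round(1)
    for c,px in((t,T(499,186)),(s,S(281,152))):
        h=loc(atz(c,px,.104)); print("post top local",h,np.hypot(*h), "q",np.arctan2(h[1],-h[0])+.45, "(top)")
    for c,px in((t,T(263,134)),(s,S(144,315))):
        h=loc(atz(c,px,.062)); a=np.arctan2(h[1],-h[0])-np.arctan2(80,167); print("pad",h,np.hypot(*h),np.hypot(80,167),"qc",a+.45)
    for c,l in((t,[T(81,233),T(118,293),T(87,311),T(47,253)]),(s,[S(150,502),S(224,493),S(229,543),S(154,551)])):
        w=np.array([atz(c,x,.056) for x in l]); print(w.round(4).tolist(),"mid",w.mean(0).round(4)); d=np.diff(np.r_[w,w[:1]],axis=0)[:,:2]; print(np.hypot(*d.T).round(3),np.degrees(np.arctan2(d[:,1],d[:,0])).round(1))
    for n,w in(("home post",(-110*np.cos(-.45),110*np.sin(-.45),104)),("bedspot",(-75,-18,30))): print(n,W(K,w))
    for q in(0,.3,.6,.9,1.0,1.1,1.2):
        print(q,W(K,(-110*np.cos(q-.45),110*np.sin(q-.45),90)).round(4))
E
python3 fit.py
```

```text
kicker [ 0.61856202 -0.0195063  -0.17686882] -10.133836701571543
[[-0.  -0.4]
 [-0.2  0.6]
 [ 0.3  0.7]
 [-0.6 -0.3]
 [ 0.2  0.1]
 [ 0.8  1. ]
 [ 0.1 -2. ]
 [-0.9  1.3]
 [-0.5 -0.8]]
post top local [-100.3  -47.3] 110.89355256280682 q 0.009341482640111198 (top)
post top local [-98.1 -49.6] 109.92620251787105 q -0.01812276220161274 (top)
pad [-86.4 162.8] 184.30626684950244 185.17289218457435 qc 1.0861406303654801
pad [-88.2 161.7] 184.1904720662825 185.17289218457435 qc 1.0747085976676152
[[0.472, 0.3122, 0.056], [0.4201, 0.2771, 0.056], [0.4039, 0.3032, 0.056], [0.4538, 0.3409, 0.056]] mid [0.4374 0.3083 0.056 ]
[0.063 0.031 0.063 0.034] [-146.   121.9   37.1  -57.6]
[[0.4706, 0.312, 0.056], [0.4197, 0.2802, 0.056], [0.3981, 0.3165, 0.056], [0.4485, 0.3467, 0.056]] mid [0.4342 0.3138 0.056 ]
[0.06  0.042 0.059 0.041] [-147.9  120.7   30.9  -57.5]
home post [ 0.51263961 -0.04917857  0.104     ]
bedspot [ 0.541565   -0.02402938  0.03      ]
0 [ 0.5126 -0.0492  0.09  ]
0.3 [ 0.5086 -0.0166  0.09  ]
0.6 [0.5144 0.0158 0.09  ]
0.9 [0.5295 0.045  0.09  ]
1.0 [0.5364 0.0536 0.09  ]
1.1 [0.5441 0.0614 0.09  ]
1.2 [0.5525 0.0685 0.09  ]
```

```bash
python3 -m pendant '[[[21,33,0,0,0,-1],[42,65,0,0,0,-2],[63,98,0,0,0,-3],[84,131,0,0,0,-4],[105,163,0,0,0,-4]]]' 0.42 25
python3 -m pendant '[[[21,33,0,0,0,0],[42,65,0,0,0,0],[63,98,0,0,0,0],[84,131,0,0,0,0],[105,163,0,0,0,0]]]'
python3 -m pendant '[[[21,33,0,0,0,0],[42,65,0,0,0,0],[63,98,0,0,0,0],[84,131,0,0,0,0],[105,163,0,0,0,0]]]'
python3 -m pendant '[[[0,0,-20,0,0,0],[0,0,-40,0,0,0],[0,0,-60,0,0,0],[0,0,-60,0,0,0],[0,0,-60,0,0,0]]]'
python3 - <<'E'
from h import *
s=read_state();print(s["eef_pos"],s["tcp_rot"],s["t"])
E
```

```text
t: 0.52
eef_pos: [0.3024, -0.3751, 0.2049]
tcp_rot: [-3.11, -0.436, 0.0]
ft_force: [0.5, 0.0, -0.4]
grip_width: 0.684
gripper_force: 0.0
t: 0.93
eef_pos: [0.4074, -0.2121, 0.2052]
tcp_rot: [-3.111, -0.438, 0.0]
ft_force: [0.0, -1.0, 0.4]
grip_width: 0.42
gripper_force: 0.0
t: 1.35
eef_pos: [0.5124, -0.0491, 0.2051]
tcp_rot: [-3.111, -0.439, 0.001]
ft_force: [-0.0, -1.1, -0.1]
grip_width: 0.421
gripper_force: 0.0
t: 1.77
eef_pos: [0.5106, -0.0507, 0.1441]
tcp_rot: [-3.109, -0.438, 0.006]
ft_force: [-0.5, -0.1, 0.9]
grip_width: 0.418
gripper_force: 0.0
[ 0.51063554 -0.05071424  0.14405358] [-3.10926355 -0.43845431  0.00573127] 1.7667
```

```bash
python3 -m pendant '[[[0,1,-20,0,0,0],[0,1,-40,0,0,0],[0,1,-60,0,0,0],[0,1,-70,0,0,0],[0,1,-70,0,0,0]]]'
python3 -m pendant '[[[0,0,0,0,0,0],[0,0,0,0,0,0],[0,0,0,0,0,0],[0,0,0,0,0,0],[0,0,0,0,0,0]]]' 0 25
python3 - <<'E'
from fit import *
s=read_state();print(s["eef_pos"],s["ft_force"],s["grip_width"])
from scipy.spatial.transform import Rotation as R
p=s["eef_pos"]
for q in(0,.1,.2,.3,.4,.5,.6,.7,.8,.85,.9,.95,1.0,1.05,1.1,1.15):
    d=(W(K,(-110*np.cos(q-.45),110*np.sin(q-.45),90))-W(K,(-110*np.cos(-.45),110*np.sin(-.45),90)))*1e3
    print(q,d.round(1)[:2],"rot",round(-np.degrees(q),1))
E
```

```text
t: 2.18
eef_pos: [0.5108, -0.0501, 0.0742]
tcp_rot: [-3.11, -0.437, 0.005]
ft_force: [-0.4, 0.6, 0.7]
grip_width: 0.423
gripper_force: 0.0
t: 2.6
eef_pos: [0.5132, -0.0508, 0.0767]
tcp_rot: [3.109, 0.438, 0.004]
ft_force: [0.1, -0.5, 2.8]
grip_width: 0.147
gripper_force: 25.0
[ 0.51315123 -0.0508113   0.07670056] [ 0.06235759 -0.50300413  2.81641186] 0.14706163027781843
0 [0. 0.] rot -0.0
0.1 [-2.4 10.7] rot -5.7
0.2 [-3.8 21.6] rot -11.5
0.3 [-4.  32.6] rot -17.2
0.4 [-3.2 43.6] rot -22.9
0.5 [-1.3 54.4] rot -28.6
0.6 [ 1.7 65. ] rot -34.4
0.7 [ 5.8 75.2] rot -40.1
0.8 [10.8 85. ] rot -45.8
0.85 [13.7 89.7] rot -48.7
0.9 [16.8 94.2] rot -51.6
0.95 [20.2 98.6] rot -54.4
1.0 [ 23.7 102.8] rot -57.3
1.05 [ 27.5 106.8] rot -60.2
1.1 [ 31.4 110.6] rot -63.0
1.15 [ 35.6 114.2] rot -65.9
```

```bash
python3 -m pendant '[[[-2.4,10.7,0,0,0,-5.7],[-3.8,21.6,0,0,0,-11.5],[-4,32.6,0,0,0,-17.2],[-3.2,43.6,0,0,0,-22.9],[-1.3,54.4,0,0,0,-28.6]]]'
python3 -m pendant '[[[3,10.6,0,0,0,-5.7],[7.1,20.8,0,0,0,-11.5],[12.1,30.6,0,0,0,-17.2],[15,35.3,0,0,0,-20.1],[15,35.3,0,0,0,-20.1]]]'
```

```text
t: 3.02
eef_pos: [0.5113, 0.0029, 0.0767]
tcp_rot: [3.119, -0.35, 0.003]
ft_force: [-1.2, -5.2, 2.5]
grip_width: 0.144
gripper_force: 25.0
t: 3.43
eef_pos: [0.5258, 0.0388, 0.0766]
tcp_rot: [3.012, -0.882, 0.0]
ft_force: [-4.4, -5.1, 7.0]
grip_width: 0.14
gripper_force: 25.0
```

```bash
cat > f.py <<'E'
from fit import *
s=read_state();d=s["eef_pos"][:2]-K[:2];a=np.arctan2(d[1],d[0])-K[2]
q=np.pi-a+.45;f=q-.45;q=q if q<4 else q-2*np.pi;an=np.pi/2-f+K[2];u=np.array([np.cos(an),np.sin(an)])
print("q %.3f r %.1f Ft %.2f"%(q,np.hypot(*d)*1e3,-u@s["ft_force"][:2]),"Fz",round(s["ft_force"][2],1),"t",s["t"])
E
python3 f.py
python3 -m pendant '[[[3,4.5,0,0,0,-2.9],[6.5,8.9,0,0,0,-5.7],[10,13.1,0,0,0,-8.6],[10,13.1,0,0,0,-8.6]]]' >/dev/null; python3 f.py
python3 -m pendant '[[[1.5,1.6,0,0,0,-1.1],[1.5,1.6,0,0,0,-1.1]]]' >/dev/null; python3 f.py
python3 -m pendant '[[[1.5,1.6,0,0,0,-1.1],[1.5,1.6,0,0,0,-1.1]]]' >/dev/null; python3 f.py
python3 -m pendant '[[[0.8,0.8,0,0,0,-0.6],[0.8,0.8,0,0,0,-0.6]]]' >/dev/null; python3 f.py
python3 -m pendant '[[[0.8,0.8,0,0,0,-0.6],[0.8,0.8,0,0,0,-0.6]]]' >/dev/null; python3 f.py
```

```text
q 0.834 r 109.6 Ft 6.64 Fz 7.0 t 3.4333
q 0.975 r 109.7 Ft 7.70 Fz 10.2 t 3.7667
q 0.990 r 109.7 Ft 8.28 Fz 8.4 t 3.9333
q 1.009 r 109.7 Ft 8.14 Fz 8.1 t 4.1
q 1.021 r 109.7 Ft 7.73 Fz 7.3 t 4.2667
q 1.033 r 109.7 Ft 6.74 Fz 7.8 t 4.4333
```

```bash
for i in 1 2 3; do python3 -m pendant '[[[0,0,0,0,0,0]]]' >/dev/null; python3 f.py; done
python3 -m pendant '[[[0.8,0.8,0,0,0,-0.6],[0.8,0.8,0,0,0,-0.6]]]' >/dev/null; python3 f.py
python3 -m pendant '[[[0,0,0,0,0,0]]]' >/dev/null; python3 f.py
python3 -m pendant '[[[0.8,0.8,0,0,0,-0.6],[0.8,0.8,0,0,0,-0.6]]]' >/dev/null; python3 f.py
python3 -m pendant '[[[0,0,0,0,0,0]]]' >/dev/null; python3 f.py
python3 -m pendant '[[[0.8,0.8,0,0,0,-0.6],[0.8,0.8,0,0,0,-0.6]]]' >/dev/null; python3 f.py
python3 -m pendant '[[[0,0,0,0,0,0]]]' >/dev/null; python3 f.py
```

```text
q 1.032 r 109.7 Ft 6.96 Fz 7.4 t 4.5167
q 1.032 r 109.7 Ft 7.19 Fz 7.6 t 4.6
q 1.033 r 109.7 Ft 7.38 Fz 8.6 t 4.6833
q 1.043 r 109.7 Ft 6.95 Fz 7.2 t 4.85
q 1.043 r 109.7 Ft 7.60 Fz 7.4 t 4.9333
q 1.053 r 109.7 Ft 7.37 Fz 9.0 t 5.1
q 1.052 r 109.7 Ft 6.86 Fz 8.3 t 5.1833
q 1.064 r 109.7 Ft 6.60 Fz 7.8 t 5.35
q 1.064 r 109.7 Ft 7.13 Fz 7.6 t 5.4333
```

```bash

python3 -m pendant '[[[0.8,0.8,0,0,0,-0.6],[0.8,0.8,0,0,0,-0.6]]]' >/dev/null; python3 f.py
python3 -m pendant '[[[0,0,0,0,0,0]]]' >/dev/null; python3 f.py
python3 -m pendant '[[[0.8,0.8,0,0,0,-0.6],[0.8,0.8,0,0,0,-0.6]]]' >/dev/null; python3 f.py
python3 -m pendant '[[[0,0,0,0,0,0]]]' >/dev/null; python3 f.py
```

```text
q 1.083 r 109.7 Ft 2.86 Fz 6.4 t 5.6
q 1.087 r 109.7 Ft 5.94 Fz 6.1 t 5.6833
q 1.088 r 109.7 Ft 6.50 Fz 8.8 t 5.85
q 1.087 r 109.7 Ft 6.92 Fz 8.2 t 5.9333
```

```bash
python3 - <<'E'
from fit import *
c=camera("side"); cv2.imwrite("pics/s2.png",cv2.resize(c["image"][170:310,240:420,::-1],None,fx=4,fy=4,interpolation=cv2.INTER_CUBIC))
E
```

```text
(no output)
```

View pics/s2.png

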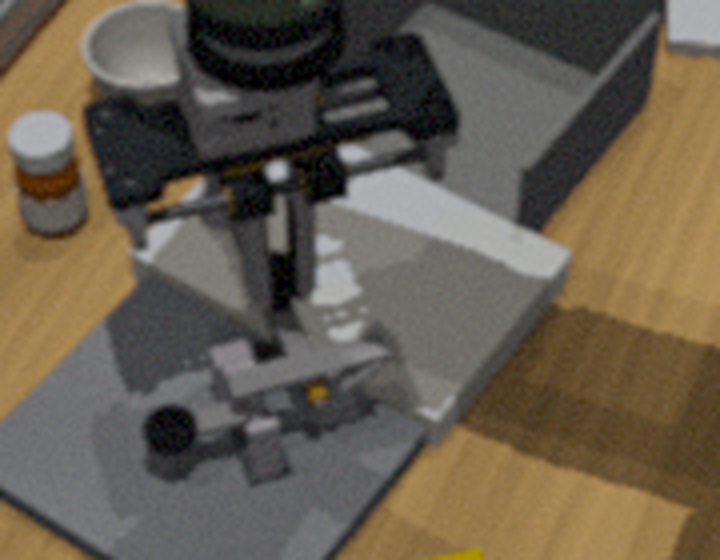

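The picture shows the arm drawn back, with the nose roller (gold, about (318,390)) under the sear rocker and the black pad at (170,430). The pull dropped and then stiffened near q = 1.087, so the sear seems to have caught. I'll take one more small step to confirm, then ease back without releasing.

```bash

python3 -m pendant '[[[0.8,0.8,0,0,0,-0.6],[0.8,0.8,0,0,0,-0.6]]]' >/dev/null; python3 f.py
python3 -m pendant '[[[0,0,0,0,0,0]]]' >/dev/null; python3 f.py
python3 -m pendant '[[[0.8,0.8,0,0,0,-0.6],[0.8,0.8,0,0,0,-0.6],[0.8,0.8,0,0,0,-0.6]]]' >/dev/null; python3 f.py
python3 -m pendant '[[[0,0,0,0,0,0]]]' >/dev/null; python3 f.py
```

```text
q 1.097 r 109.7 Ft 6.85 Fz 8.6 t 6.15
q 1.097 r 109.7 Ft 5.46 Fz 6.9 t 6.2333
q 1.103 r 109.7 Ft 6.84 Fz 8.7 t 6.4833
q 1.103 r 109.7 Ft 7.86 Fz 7.9 t 6.5667
```

```bash

python3 -m pendant '[[[-1.5,-1.4,0,0,0,1.1],[-3,-2.8,0,0,0,2.1],[-3,-2.8,0,0,0,2.1]]]' >/dev/null; python3 f.py
python3 -m pendant '[[[-1.5,-1.4,0,0,0,1.1],[-1.5,-1.4,0,0,0,1.1]]]' >/dev/null; python3 f.py
python3 -m pendant '[[[-1.5,-1.4,0,0,0,1.1],[-1.5,-1.4,0,0,0,1.1]]]' >/dev/null; python3 f.py
```

```text
q 1.084 r 109.7 Ft 2.23 Fz 5.7 t 6.8167
q 1.083 r 109.6 Ft -3.92 Fz 4.3 t 6.9833
q 1.082 r 109.6 Ft -9.04 Fz 1.1 t 7.15
```

```bash

python3 -m pendant '[[[1.8,1.7,0,0,0,0],[1.8,1.7,0,0,0,0]]]' >/dev/null; python3 f.py
python3 -m pendant '[[[0,0,0,0,0,0],[0,0,0,0,0,0],[0,0,0,0,0,0]]]' 0.28; python3 f.py
python3 -m pendant '[[[0,0,15,0,0,0],[0,0,40,0,0,0],[0,0,80,0,0,0],[0,0,120,0,0,0],[0,0,120,0,0,0]]]' 
python3 - <<'E'
from fit import *
from scipy.spatial.transform import Rotation as R
for n in("side","top"):
    c=camera(n); pickle.dump(c,open(n+"2.pkl","wb"))
a=pickle.load(open("side2.pkl","rb"))["image"][170:310,240:420,::-1]
b=pickle.load(open("top2.pkl","rb"))["image"][180:320,200:400,::-1]
cv2.imwrite("pics/s3.png",np.hstack([cv2.resize(a,(400,311)),cv2.resize(b,(400,311))]))
s=read_state();y=R.from_rotvec(s["tcp_rot"]).as_matrix()[:,1];print("psi",np.degrees(np.arctan2(y[1],y[0])),s["q"],s["eef_pos"])
E
```

```text
q 1.083 r 109.7 Ft -1.73 Fz 6.7 t 7.3167
t: 7.57
eef_pos: [0.541, 0.0588, 0.0748]
tcp_rot: [2.906, -1.19, -0.002]
ft_force: [-0.4, 0.4, 0.1]
grip_width: 0.278
gripper_force: 0.0
q 1.064 r 110.2 Ft -0.00 Fz 0.1 t 7.5667
t: 7.98
eef_pos: [0.5472, 0.0585, 0.2041]
tcp_rot: [-2.903, 1.189, -0.023]
ft_force: [1.0, 0.6, 1.3]
grip_width: 0.285
gripper_force: 0.0
psi -134.57287423160784 [-5.04389705e-02  1.49506036e-01  1.62531689e+00 -4.29372967e-04
  1.36255263e+00  2.29839292e+00] [0.54303809 0.05875245 0.19741822]
```

View pics/s3.png

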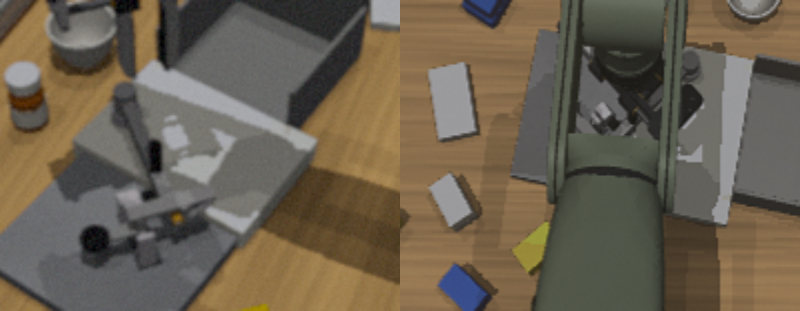

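The left panel shows the arm staying back by itself: pivot at (125,92), black post at (155,155) and nose under the sear at (177,217). Next I go to the carton.

```bash
for i in 1; do
python3 -m pendant '[[[-7,17,0,0,0,5],[-14,34,0,0,0,10],[-21,50,0,0,0,16],[-28,67,0,0,0,21],[-36,84,0,0,0,26]]]' 0.75 >/dev/null
python3 -m pendant '[[[-7,17,0,0,0,5],[-14,34,0,0,0,10],[-21,50,0,0,0,16],[-28,67,0,0,0,21],[-36,84,0,0,0,26]]]' >/dev/null
python3 -m pendant '[[[-7,17,0,0,0,5],[-14,34,0,0,0,10],[-21,50,0,0,0,16],[-28,67,0,0,0,21],[-36,84,0,0,0,26]]]' >/dev/null
python3 -m pendant '[[[0,0,-30,0,0,0],[0,0,-60,0,0,0],[0,0,-90,0,0,0],[0,0,-100,0,0,0],[0,0,-100,0,0,0]]]'; done
cat > p.py <<'E'
from h import *
from scipy.spatial.transform import Rotation as R
s=read_state();M=R.from_rotvec(s["tcp_rot"]).as_matrix();print("psi",np.degrees(np.arctan2(M[1,1],M[0,1])).round(1),"down",M[:,2].round(3),s["eef_pos"].round(4),"grip",s["grip_width"],s["gripper_force"],"t",s["t"])
E
python3 p.py
python3 - <<'E'
from h import *
c=camera("side"); cv2.imwrite("pics/s4.png",cv2.resize(c["image"][260:430,230:420,::-1],None,fx=3.2,fy=3.2,interpolation=cv2.INTER_CUBIC))
E
```

```text
t: 9.75
eef_pos: [0.4294, 0.3088, 0.0901]
tcp_rot: [3.007, 0.903, -0.018]
ft_force: [-0.0, 0.3, -0.2]
grip_width: 0.75
gripper_force: 0.0
psi -56.6 down [-0.01  -0.005 -1.   ] [0.4294 0.3088 0.0901] grip 0.7501864510058469 0.0 t 9.75
```

View pics/s4.png

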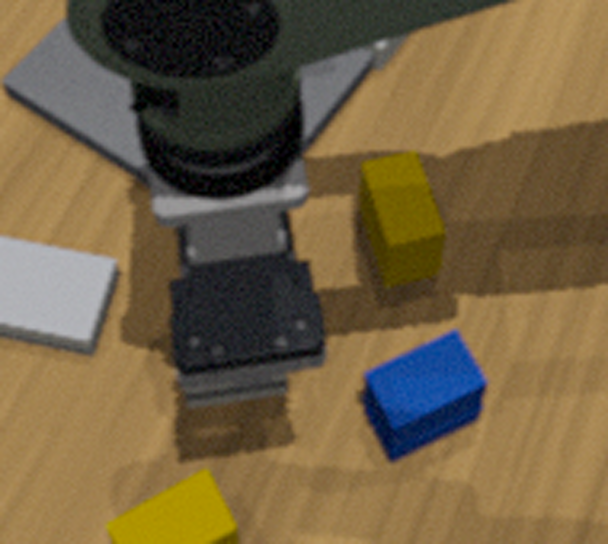

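The gripper body hides the carton but is aligned with it. The flat, yellow and blue cartons are all clear of it.

```bash
python3 -m pendant '[[[4,1,-20,0,0,0],[4,1,-40,0,0,0],[4,1,-60,0,0,0],[4,1,-70,0,0,0],[4,1,-70,0,0,0]]]'
python3 p.py
python3 -m pendant '[[[0,0,0,0,0,0],[0,0,0,0,0,0],[0,0,0,0,0,0],[0,0,0,0,0,0],[0,0,0,0,0,0]]]' 0 12
python3 p.py
```

```text
t: 10.22
eef_pos: [0.4369, 0.3115, 0.0244]
tcp_rot: [3.008, 0.903, -0.004]
ft_force: [-0.6, 0.2, -0.8]
grip_width: 0.749
gripper_force: 0.0
psi -56.6 down [-0.002 -0.001 -1.   ] [0.4369 0.3115 0.0244] grip 0.7493698986168591 0.0 t 10.2167
t: 10.63
eef_pos: [0.4384, 0.3125, 0.0265]
tcp_rot: [-3.008, -0.904, -0.003]
ft_force: [0.2, 1.0, -0.1]
grip_width: 0.431
gripper_force: 0.0
psi -56.6 down [ 0.002  0.001 -1.   ] [0.4384 0.3125 0.0265] grip 0.4307023490413349 0.0 t 10.6333
```

```bash
python3 -m pendant '[[[0,0,0,0,0,0],[0,0,0,0,0,0],[0,0,0,0,0,0]]]' >/dev/null
python3 p.py
python3 -m pendant '[[[0,0,20,0,0,0],[0,0,60,0,0,0],[0,0,100,0,0,0],[0,0,140,0,0,0],[0,0,180,0,0,0]]]'
python3 p.py
```

```text
psi -56.6 down [ 0.001  0.    -1.   ] [0.4385 0.3122 0.0263] grip 0.3875648842651768 12.000423520803452 t 10.8833
t: 11.3
eef_pos: [0.4367, 0.3119, 0.2064]
tcp_rot: [-3.009, -0.904, 0.003]
ft_force: [0.3, 0.8, -1.1]
grip_width: 0.388
gripper_force: 12.0
psi -56.6 down [-0.002 -0.    -1.   ] [0.4367 0.3119 0.2064] grip 0.38830804300520605 11.999893337488174 t 11.3
```

```bash

python3 -m pendant '[[[7,-22,0,0,0,-3],[14,-45,0,0,0,-6],[21,-67,0,0,0,-9],[28,-90,0,0,0,-12],[35,-112,0,0,0,-14.5]]]' >/dev/null
python3 -m pendant '[[[7,-22,0,0,0,-3],[14,-45,0,0,0,-6],[21,-67,0,0,0,-9],[28,-90,0,0,0,-12],[35,-112,0,0,0,-14.5]]]' >/dev/null
python3 -m pendant '[[[7,-22,0,0,0,-3],[14,-45,0,0,0,-6],[21,-67,0,0,0,-9],[28,-90,0,0,0,-12],[35,-112,0,0,0,-14.5]]]' >/dev/null
python3 -m pendant '[[[0,0,-30,0,0,0],[0,0,-60,0,0,0],[0,0,-90,0,0,0],[0,0,-90,0,0,0],[0,0,-90,0,0,0]]]' 
python3 p.py
python3 - <<'E'
from h import *
c=camera("side"); cv2.imwrite("pics/s5.png",cv2.resize(c["image"][140:310,240:420,::-1],None,fx=3.2,fy=3.2,interpolation=cv2.INTER_CUBIC))
E
```

```text
t: 12.97
eef_pos: [0.5404, -0.0233, 0.1132]
tcp_rot: [-3.128, 0.275, 0.009]
ft_force: [0.8, -0.1, 0.7]
grip_width: 0.385
gripper_force: 12.0
psi -100.1 down [-0.006  0.002 -1.   ] [ 0.5404 -0.0233  0.1132] grip 0.38451110541753536 12.000002413988113 t 12.9667
```

View pics/s5.png

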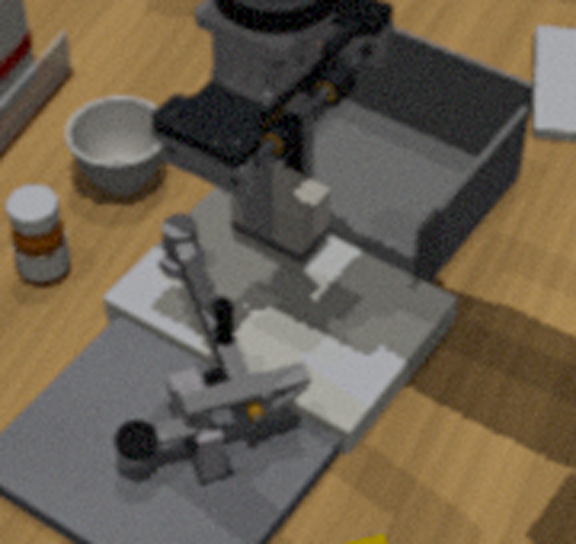

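The carton is held upright over the bed at about (290,215), with the cocked arm clear at (215,300). Lowering it now.

```bash

python3 -m pendant '[[[0,0,-20,0,0,0],[0,0,-40,0,0,0],[0,0,-54,0,0,0],[0,0,-58,0,0,0],[0,0,-58,0,0,0]]]' 
python3 -m pendant '[[[0,0,-1,0,0,0],[0,0,-1.5,0,0,0]]]'; python3 p.py
```

```text
t: 13.43
eef_pos: [0.5435, -0.0238, 0.0584]
tcp_rot: [3.13, -0.275, 0.002]
ft_force: [0.5, -0.4, -1.0]
grip_width: 0.381
gripper_force: 12.0
t: 13.6
eef_pos: [0.5446, -0.0242, 0.058]
tcp_rot: [3.129, -0.275, 0.006]
ft_force: [0.4, -0.3, -1.4]
grip_width: 0.384
gripper_force: 12.0
psi -100.1 down [ 0.004 -0.001 -1.   ] [ 0.5446 -0.0242  0.058 ] grip 0.38403712716158456 11.999900937080383 t 13.6
```

```bash
for i in 1 2; do python3 -m pendant '[[[0,0,-0.7,0,0,0],[0,0,-0.7,0,0,0]]]' | sed -n '2p;4p'; done
```

```text
eef_pos: [0.5436, -0.024, 0.0563]
ft_force: [1.0, -1.4, 2.1]
eef_pos: [0.5436, -0.024, 0.0563]
ft_force: [-2.2, 0.3, 6.7]
```

Contact felt. Releasing and lifting.

```bash

python3 -m pendant '[[[0,0,0.7,0,0,0],[0,0,0.7,0,0,0],[0,0,0.7,0,0,0],[0,0,0.7,0,0,0]]]' 0.6
python3 -m pendant '[[[0,0,10,0,0,0],[0,0,40,0,0,0],[0,0,80,0,0,0],[0,0,120,0,0,0],[0,0,140,0,0,0]]]'
python3 - <<'E'
from fit import *
s=read_state()
from scipy.spatial.transform import Rotation as R
for q in (1.07,1.085):
    f=q-.45; w=W(K,(167*-np.cos(f)+80*np.sin(f),167*np.sin(f)+80*np.cos(f),62)); print("pad",w)
w=(atz(t,T(263,134),.062)+atz(s:=pickle.load(open("side.pkl","rb")),S(144,315),.062))/2; print("seen pad",w)
c=camera("side"); cv2.imwrite("pics/s6.png",cv2.resize(c["image"][140:310,240:420,::-1],None,fx=3.2,fy=3.2,interpolation=cv2.INTER_CUBIC))
E
python3 p.py
```

```text
t: 14.27
eef_pos: [0.5427, -0.0239, 0.0551]
tcp_rot: [-3.129, 0.275, 0.0]
ft_force: [-0.6, -0.2, 0.0]
grip_width: 0.594
gripper_force: 0.0
t: 14.68
eef_pos: [0.5454, -0.0244, 0.2014]
tcp_rot: [3.129, -0.275, 0.013]
ft_force: [1.1, -0.1, 0.8]
grip_width: 0.598
gripper_force: 0.0
pad [0.55905114 0.15584322 0.062     ]
pad [0.56168798 0.15671613 0.062     ]
seen pad [0.5611834  0.15558993 0.062     ]
psi -100.0 down [ 0.014 -0.003 -1.   ] [ 0.5476 -0.0247  0.2047] grip 0.5974708958360605 0.0 t 14.7333
```

View pics/s6.png

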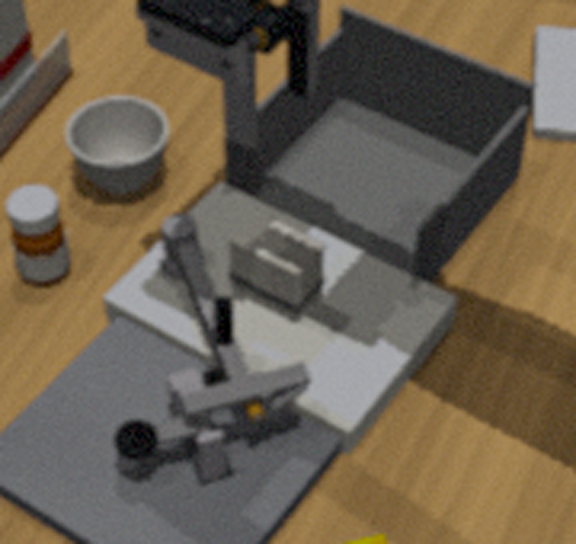

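The carton stands upright on the bed at (277,262), in front of the cocked arm, and the hand is clear. Checking its place, then going over the pad with the fingers shut.

```bash
python3 - <<'E'
from fit import *
loc=lambda w:(np.array([[np.cos(K[2]),np.sin(K[2])],[-np.sin(K[2]),np.cos(K[2])]])@(w[:2]-K[:2])*1e3).round(1)
for u,v in((233,277),(300,308),(323,283)): print(loc(atz(s,(u/3.2+239.7,v/3.2+139.7),.03)))
E
python3 -m pendant '[[[3,36,0,0,0,0],[6,72,0,0,0,0],[10,108,0,0,0,0],[13,144,0,0,0,0],[16,180,0,0,0,0]]]' 0 20 >/dev/null
python3 -m pendant '[[[0,0,-35,0,0,0],[0,0,-70,0,0,0],[0,0,-105,0,0,0],[0,0,-120,0,0,0],[0,0,-120,0,0,0]]]'; python3 p.py
```

```text
[-38.9 -13.3]
[-98.  -16.5]
[-98.3 -46.9]
t: 15.57
eef_pos: [0.5541, 0.1557, 0.0702]
tcp_rot: [3.127, -0.275, -0.016]
ft_force: [0.3, 0.4, -0.3]
grip_width: 0.007
gripper_force: 0.0
psi -100.0 down [-0.011 -0.001 -1.   ] [0.5541 0.1557 0.0702] grip 0.0070975651352049385 0.0 t 15.5667
```

```bash

python3 -m pendant '[[[3,0,-6,0,0,0],[3,0,-12,0,0,0],[3,0,-18,0,0,0],[3,0,-23,0,0,0],[3,0,-26,0,0,0]]]'; 
python3 -m pendant '[[[0,0,0,0,0,0],[0,0,0,0,0,0]]]'; python3 p.py
python3 - <<'E'
from h import *
c=camera("side"); cv2.imwrite("pics/s7.png",cv2.resize(c["image"][140:310,240:420,::-1],None,fx=3.2,fy=3.2,interpolation=cv2.INTER_CUBIC))
E
```

```text
t: 15.98
eef_pos: [0.5635, 0.1562, 0.0504]
tcp_rot: [-3.129, 0.276, -0.006]
ft_force: [1.2, -0.9, 3.6]
grip_width: 0.004
gripper_force: 1.8
t: 16.15
eef_pos: [0.5633, 0.1562, 0.0503]
tcp_rot: [-3.129, 0.276, -0.005]
ft_force: [2.5, 0.5, 2.5]
grip_width: 0.01
gripper_force: 1.7
psi -100.1 down [ 0.003  0.    -1.   ] [0.5633 0.1562 0.0503] grip 0.010152806653667213 1.665715833150898 t 16.15
```

View pics/s7.png

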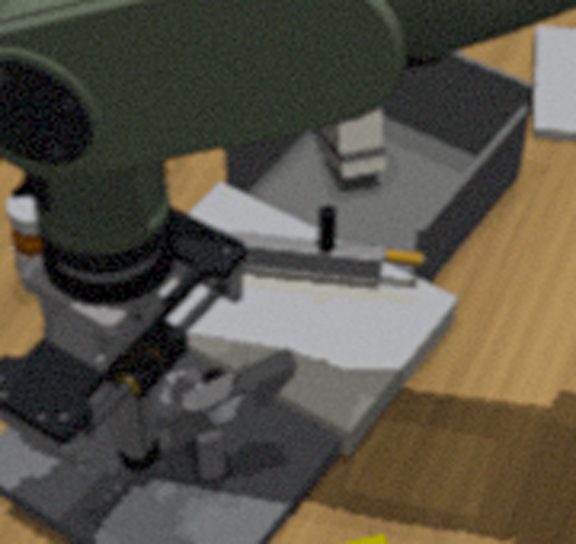

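The arm flew home: post at (327,230), roller at (405,256). The carton is in the bin at (355,150). I'll lift off, let everything settle, take the last picture and then hand in.

```bash

python3 -m pendant '[[[0,0,20,0,0,0],[0,0,50,0,0,0],[0,0,90,0,0,0],[0,0,130,0,0,0],[0,0,150,0,0,0]]]'
for i in 1 2 3; do python3 -m pendant '[[[0,0,0,0,0,0],[0,0,0,0,0,0],[0,0,0,0,0,0],[0,0,0,0,0,0],[0,0,0,0,0,0]]]' >/dev/null; done
python3 - <<'E'
from h import *
c=camera("side"); cv2.imwrite("pics/s8.png",c["image"][:,:,::-1])
E
```

```text
t: 16.62
eef_pos: [0.5628, 0.1563, 0.204]
tcp_rot: [-3.129, 0.275, -0.007]
ft_force: [0.2, 1.0, 0.9]
grip_width: 0.006
gripper_force: 0.0
```

View pics/s8.png

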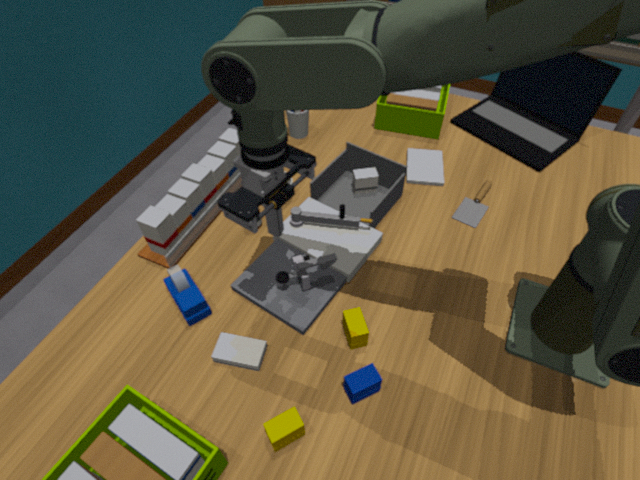

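The carton rests in the bin at (365,180), the arm is home, and the other things I can see are where they were.

```bash
python3 -c "from plant import hand_in; print(hand_in())"
```

```text
the job is handed in; nothing more can be done
None
```

The job is handed in: the kicker's arm caught on the sear, was triggered and knocked the carton into the outlet bin, and in the last picture the carton lay in the bin with the arm home and the robot clear; the hand-in gave no verdict.

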